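# Refit a motorcycle clutch pressure plate and release bearing

### The job

The clutch in the crankcase on the bench is waiting for its pressure plate. Set the cast aluminium pressure plate, boss up, on the five spring posts of the clutch, turn it with a light hand (never bearing on the post ends with more than 30 N) until all five holes find their posts, and slide it down fully home on the plate pack. Then put the release bearing into the bore of the plate's boss, pin up and fully down on its shoulder, let go, and leave the other parts and tools on the bench where they lie.

Things in the scene. Friction and masses are not known exactly. Their poses are not given: they have to be found in the camera images.
- plate: clutch pressure plate, loose, boss up: bright aluminium disc, diameter 130, 8 thick, about 0.4 kg; five through holes of diameter 12, centres 46 from the axis, every 72 degrees, the first on its +x; rims 2 high round them. Central round boss to grip: diameter 41, from 8 to 28 above the underside; above it a collar, diameter 38, up to 38. Origin: centre of the underside; z up along the axis
- boss_bore (a point): on the plate's axis, 28 above its underside: centre of the floor (shoulder) of the collar's bore, which is 30 wide and 10 deep and open at the top. The bearing goes in here; when it is fully in, its underside is at this point and its top face flush with the collar
- bearing: release bearing, loose, standing pin up: steel bearing, diameter 27.6, 10 thick, lower edge chamfered, with a dark steel pin to grip, diameter 14, rising 24 above it (34 high in all); 0.07 kg. Origin: centre of the underside; z up along the pin. It stands in one of three places that it shares by chance with the piston and the gear pair
- engine: dark grey crankcase lying on its side, fixed to the bench, about 190 x 315 (four studs stick out 40 more), rim 81 high. Origin on the bench below the clutch axis, z up; crankshaft end 120 from it towards -y of this frame. The clutch faces up: a basket of radius 73 whose fingers end 109 above the bench, filled by the plate pack
- clutch_seat (a point): on the clutch axis: centre of the flat top of plate pack and hub, 110 above the bench, where the plate's underside lies when fully home. Axes of the crankcase, z up. Five fixed spring posts, diameter 10, rise 16 from this face at radius 46, every 72 degrees, their top 2.5 tapered to diameter 6.6
- post_ends (a point): on the clutch axis at the height of the post ends, 16 above the seat. The hub and posts do not turn, but the angle at which they stand is not measured and differs every time (these axes are the crankcase's, not the posts'). Not lined up, the plate rides on the post ends with its underside here; somewhere within any turn of 72 degrees all five holes meet the posts
- piston: bystander: aluminium piston standing, diameter 57, 46 high; origin centre of underside
- gear_pair: bystander: steel double gear lying flat, diameter 60, 24 high; origin centre of underside
- friction_disc: bystander: dark brown clutch friction ring lying flat, outer diameter 140, 4 thick; origin centre of underside
- screwdriver: bystander: screwdriver with yellow handle, 200 long, 26 high, lying along its x; origin under its middle
- spanner: bystander: steel spanner, 180 long, 8 high, lying along its x; origin under its middle
- pliers: bystander: pliers with orange handles, 175 long, 12 high, lying along its x; origin under the rivet's handle side
- bolt_dish: bystander: red dish of bolts, diameter 110, 26 high; origin centre of underside

How it is judged (in metres and radians):
On the way, in this order (a step that is already met when the one before it is completed fails the run):
1. the pressure plate is fully down over all five posts, flat on the plate pack (horizontal distance between plate and clutch_seat below 0.004 m and z of plate in the frame of clutch_seat between -0.003 and 0.0025 m and angle between plate's own z axis and vertical below 0.05 rad), for 0.2 s.
2. the release bearing is down in the bore of the plate's boss, pin up (horizontal distance between bearing and plate below 0.004 m and z of bearing in the frame of plate between 0.025 and 0.0305 m and angle between bearing's own z axis and vertical below 0.1 rad), for 0.2 s.
At the end, for the whole second after the job is handed in: Plate flat and fully down on the pack (underside within 2.5 mm of the seat, axis within 4 mm, tilt < 0.05 rad); bearing in its bore, pin up (within 2.5 mm of fully down, tilt < 0.1 rad); both at rest and let go (all of step 1 and all of step 2 and linear speed of each of plate, bearing below 0.02 m/s); the robot touches nothing.
It fails at once if the plate is forced down on the post ends, or anything else of the engine, with more than 30 N before its holes are over the posts (contact force between plate and engine above 30 N and z of plate in the frame of clutch_seat above 0.012 m).
It fails at once if one of the other parts or tools on the bench is moved by more than 60 mm (distance of any of piston, gear_pair, friction_disc, screwdriver, spanner, pliers, bolt_dish from where it was at the start of the episode above 0.06 m).
It also fails if it takes over 72 s, if anything falls off the work surface, if the arm or the gripper's body presses on something with over 40 N, if the wrist force passes 120 N, or if a joint passes its speed limit or range.

### The arm

A 6-joint arm with a two-finger parallel gripper is mounted at the origin on the work surface. World frame = base frame: x ahead of the robot, y to its left, z up, the work surface at z = 0. Lengths are in mm, angles in rad, forces in N, time in s.
With the tool pointing down it reaches from about 350 to 875 mm from the base axis. Payload 4.2 kg.
Tool frame: the origin (TCP) lies midway between the tips of the shut fingers; the grasp point (between the pads) lies 19 mm behind it (arm.grasp_offset is the distance from the TCP to the grasp point, in mm); z points along the fingers, y is the line along which they close (so a half turn about z gives the same grasp; the last joint's range is limited). The gripper opens to 85 mm and grips with 20 to 120 N. Pads are 22 mm wide; open, the fingers measure 114 mm over their backs; the gripper's body (76 mm by 85 mm) begins 54 mm behind the grasp point. The pads swing forward as they close: fully open they stand 13 mm farther back than shut.
Start: joints at [-0.897, 0.385, 0.008, 0, -1.194, -0.259], TCP at [251.892, -571.97, 231.312] pointing down, gripper open.
Joint ranges: [-3.14, 3.14], [-1.21, 2.06], [-1.07, 1.41], [-3.16, 2.05], [-2.99, -0.16], [-3.1, 3.1]. Speed limits (rad/s): [2.79, 2.79, 3.14, 3.14, 3.14, 3.14].

### API

Orientations are given as a unit quaternion [x, y, z, w].
In Python, from bench import arm gives the robot as it stands. The module is installed in compiled form; this text tells all that it offers.
- The arm moves only by the tool servo_tool, never from a script. Its argument "increments" is a list of rows, each a list of 7 numbers: the opening, from 0 (shut) to 1 (fully open), then the shift along the tool's x, y, z in m, then the turn, a rotation vector about the tool's x, y, z in degrees. In form: [[grip, x, y, z, ax, ay, az], ...]. A call has 1 to 12 rows; each row is the pose to reach, as a shift and turn from the pose commanded when the call began, along the tool's axes at that moment; what a row does not reach only later rows make up. A row lasts 1/8 s, in which the tool goes at most 62.5 mm and 10.7 degrees, less where a joint would pass 70% of its speed; a pose out of reach is approached as far as the arm can. A call with a gripper value outside its range is refused whole. The fingers move at their own pace and stop on an object; the grip force is fixed at half the most. Time passes only in rows, so rows that repeat a pose let the fingers close. It gives the time, the measured TCP pose, the force, the opening and the grip force at its end, in the units of the state.
- arm.read_state(): the state, without advancing time (a new reading comes with each control period).
- arm.get_image(name): name is "side" or "top"; returns a dict with "color" (420x560x3 uint8, red, green, blue), "fx", "fy", "cx", "cy" (pixels), "k1" (the pictures are not rectified: a ray, as slopes to the right and down, at radius r is drawn at 1 + k1 r^2 times it, then the intrinsics apply), "rvec" (rotation vector, rad) and "tvec" (3), from world to camera coordinates, as OpenCV has them. Camera axes: x right, y down, z forward; pixel columns grow to the right and rows downward; lengths in mm; the calibration is good to about 2 mm. A picture is of the moment at which its call begins. There is no depth.
- arm.job_done(): hands the job in; it is judged then, once.
Trained networks look in the newest picture that a camera, given by its name, has taken for a name from the list of things; names that differ only in an ending like _2 or _b are one class to them, and where a whole thing is asked for, a point or a joint stands for the part that bears it (a point fixed in the world has none). Each returns a list of dicts, best first, with "p" (0 to 1); they miss things now and then, are a little off and sometimes report something else, mostly with a low value. They report only what shows in the picture. A call takes as long as a camera call.
- arm.look_for(camera, thing): "box" ([centre column, centre row, width, height] in pixels, round what is visible of it).
- arm.spot_point(camera, thing): "centre" ([column, row] in pixels: a listed point, or the origin of a listed thing).
The state is a dict: "clock": time; "joints": joint angles; "joint_vel": joint speeds; "joint_efforts": joint torques, N m; "position": TCP position; "ee_rot": TCP orientation; "contact_force": force on the tool from outside, world axes, zero at the start; "wrist_torque": the same for the moment, N m; "gripper_width": finger opening in mm; "grasp_force": force on a finger pad.
Only numpy, scipy, OpenCV 4.12 (cv2) and the standard library are available. Lean on these libraries where they do the work, as an engineer would, in place of code of your own. Each camera call takes 0.05 s, during which the arm holds its last target. There are 200 camera calls.

## Working session

There is one attempt and no reset: what is moved stays moved. The work goes in short steps, Python scripts to look and compute and a tool call to move; the robot and the scene stay as the last step left them, time stands still between calls to the robot, and variables do not carry over. Pictures are saved under pics/ and viewed, at most 10 in all, crops included, and the job is handed in when it is done.

Besides the shell and the picture viewer there is one more tool, called after "Request:" in YAML: its name, and indented under it one key for each argument. servo_tool: Moves the arm, as the interface text tells. Its arguments: {"type":"object","properties":{"increments":{"type":"array","items":{"type":"array","items":{"type":"number"}}}},"required":["increments"]}

```bash
mkdir -p pics; cat > h.py <<'E'
import numpy as np, cv2
from bench import arm
from scipy.spatial.transform import Rotation as R
def ray(im,px):
    K=np.array([[im['fx'],0,im['cx']],[0,im['fy'],im['cy']],[0,0,1.]])
    u=cv2.undistortPoints(np.array([[px]],float),K,np.array([im['k1'],0,0,0.]))[0,0]
    M=cv2.Rodrigues(np.array(im['rvec'],float))[0]
    return -M.T@np.array(im['tvec'],float).ravel(), M.T@np.array([u[0],u[1],1])
def at_z(im,px,z):
    c,d=ray(im,px); return c+d*(z-c[2])/d[2]
def proj(im,P):
    K=np.array([[im['fx'],0,im['cx']],[0,im['fy'],im['cy']],[0,0,1.]])
    return cv2.projectPoints(np.array(P,float).reshape(-1,1,3),np.array(im['rvec'],float),np.array(im['tvec'],float),K,np.array([im['k1'],0,0,0.]))[0][:,0]
def save(im,n,crop=None,s=1):
    c=im['color'][...,::-1]
    if crop: c=c[crop[1]:crop[3],crop[0]:crop[2]]
    cv2.imwrite('pics/'+n,cv2.resize(np.ascontiguousarray(c),None,fx=s,fy=s,interpolation=cv2.INTER_CUBIC))
def to_tool(target):
    s=arm.read_state(); return R.from_quat(s['ee_rot']).inv().apply(np.array(target)-s['position'])
E
cat > a.py <<'E'
from h import *
for cam in ('top','side'):
    im=arm.get_image(cam); save(im,cam+'1.png',s=1.4)
    print(cam,np.round(ray(im,(280,210))[0]))
    for t,z in (('plate',0),('boss_bore',28),('bearing',0),('engine',0),('clutch_seat',110),('post_ends',126),('piston',0),('gear_pair',0)):
        for d in arm.spot_point(cam,t)[:2]: print(t,round(d['p'],2),np.round(d['centre'],1),np.round(at_z(im,d['centre'],z),1))
s=arm.read_state();print(s['position'],s['ee_rot'],s['clock'],R.from_quat(s['ee_rot']).as_matrix().round(3).tolist(),arm.grasp_offset,s['contact_force'])
E
python3 a.py
```

```text
top [ 324.   37. 1407.]
plate 0.66 [346.8 215.3] [ 540.8 -145.4    0. ]
plate 0.63 [243.9 210. ] [562.8 194.7   0. ]
boss_bore 0.89 [246.7 209.4] [559.9 182.4  28. ]
boss_bore 0.25 [344.2 214.8] [ 538.2 -133.4   28. ]
bearing 0.42 [286.2 173. ] [687.   53.1   0. ]
engine 0.71 [292.5 243.4] [450.1  34.9   0. ]
engine 0.56 [343.4 224.2] [ 511.3 -133.2    0. ]
clutch_seat 0.76 [346.9 215.9] [ 522.  -131.4  110. ]
post_ends 0.81 [345.  212.9] [ 528.7 -123.9  126. ]
piston 0.85 [184.2 225.3] [513.9 393.3   0. ]
gear_pair 0.83 [295.  246.9] [438.6  26.9   0. ]
side [349. 781. 877.]
plate 0.83 [250.3 273.5] [558.7 186.6   0. ]
plate 0.35 [368.6 162.1] [ 303.4 -337.8    0. ]
boss_bore 0.88 [251.4 265.6] [556.  181.8  28. ]
boss_bore 0.64 [368.6 158.5] [ 306.5 -320.6   28. ]
bearing 0.56 [219.4 226. ] [688.6  50.8   0. ]
engine 0.67 [290.4 193.5] [ 522.8 -127.5    0. ]
clutch_seat 0.58 [288.5 163.9] [ 532.7 -132.9  110. ]
post_ends 0.95 [286.5 160.7] [ 537.5 -126.3  126. ]
piston 0.6 [246.  354.5] [507.7 396.    0. ]
gear_pair 0.89 [303.8 237.4] [449.3  35.3   0. ]
[ 251.86946542 -571.96355975  231.30773091] [-2.05913489e-01  9.78570199e-01  9.61389581e-06 -4.82694239e-06] 0.9 [[-0.915, -0.403, -0.0], [-0.403, 0.915, 0.0], [0.0, 0.0, -1.0]] 18.700000000000003 [0.26813494 0.25830608 0.39469276]
```

View pics/top1.png

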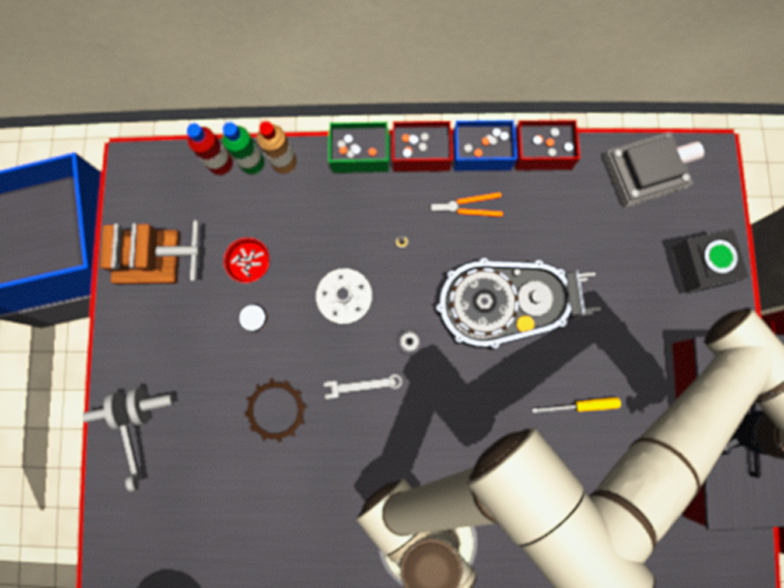

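View pics/side1.png

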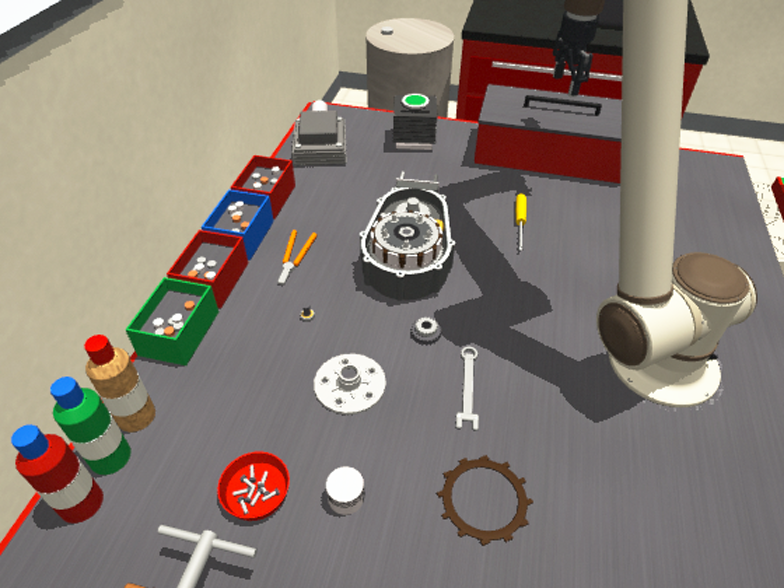

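The pictures show the plate at about px (246,211) top / (250,273) side. The clutch is at (346,214) / (290,165), with a finned-type basket and five posts. The bearing is the small brass-looking item at (287,172) / (219,224), and the piston and gear pair stand elsewhere. Next I'll refine with enlarged crops.

```bash
cat > b.py <<'E'
from h import *
T=arm.get_image('top');S=arm.get_image('side')
def crop(im,c,w,h,s):
    x,y=c; a=im['color'][y-h//2:y+h//2,x-w//2:x+w//2,::-1]
    return cv2.resize(np.ascontiguousarray(a),(400,300),interpolation=cv2.INTER_CUBIC)
m=np.vstack([np.hstack([crop(T,(246,211),56,42,1),crop(S,(250,272),68,51,1)]),np.hstack([crop(T,(346,214),56,42,1),crop(S,(290,166),68,51,1)])])
cv2.imwrite('pics/m1.png',m)
def tri(a,b):
    (c1,d1),(c2,d2)=ray(T,a),ray(S,b)
    A=np.zeros((3,3));v=np.zeros(3)
    for c,d in((c1,d1),(c2,d2)):
        d=d/np.linalg.norm(d);P=np.eye(3)-np.outer(d,d);A+=P;v+=P@c
    return np.linalg.solve(A,v)
# plate outline
for im,c,n in((T,(246,211),'T'),(S,(250,272),'S')):
    g=im['color'].min(2);x,y=c;w=40
    sub=(g[y-w:y+w,x-w:x+w]>120).astype(np.uint8)
    k,l,st,ce=cv2.connectedComponentsWithStats(sub);i=1+np.argmax(st[1:,4])
    ct=max(cv2.findContours((l==i).astype(np.uint8),cv2.RETR_EXTERNAL,cv2.CHAIN_APPROX_NONE)[0],key=len)
    P=np.array([at_z(im,q[0]+[x-w,y-w],8)[:2] for q in ct])
    (ctr,r)=cv2.minEnclosingCircle(P.astype(np.float32)); A=np.c_[2*P,np.ones(len(P))];z=np.linalg.lstsq(A,(P**2).sum(1),rcond=None)[0]
    print(n,st[i],ctr,r,z[:2],np.sqrt(z[2]+z[:2]@z[:2]))
for t in('boss_bore','post_ends','clutch_seat','bearing','plate'):
    a=arm.spot_point('top',t);b=arm.spot_point('side',t)
    print(t,[(round(d['p'],2),np.round(d['centre'],1).tolist()) for d in a[:2]],[(round(d['p'],2),np.round(d['centre'],1).tolist()) for d in b[:2]])
    if a and b: print(tri(a[0]['centre'],b[0]['centre']).round(1))
E
python3 b.py
```

```text
T [  19   20   41   41 1295] (558.6448364257812, 189.31883239746094) 68.59942626953125 [558.57916761 189.63144962] 66.9928305409975
S [  13    0   67   63 2340] (538.30517578125, 140.75437927246094) 117.66532135009766 [541.64717365 147.78682762] 84.73537797193984
boss_bore [(0.97, [245.3, 210.4]), (0.7, [347.4, 212.7])] [(0.94, [248.5, 266.4])]
[559.2 187.1  29.7]
post_ends [(0.92, [344.2, 211.6])] []
clutch_seat [(0.68, [342.3, 218.0]), (0.6, [244.4, 210.6])] [(0.86, [290.7, 164.1])]
[ 518.1 -115.1  125.1]
bearing [(0.5, [283.0, 170.4])] [(0.6, [222.6, 225.0])]
[681.9  62.2  21.3]
plate [(0.59, [244.9, 210.8]), (0.39, [180.0, 186.2])] [(0.89, [249.7, 276.9]), (0.25, [289.2, 160.8])]
[560.2 192.   -7.4]
```

View pics/m1.png

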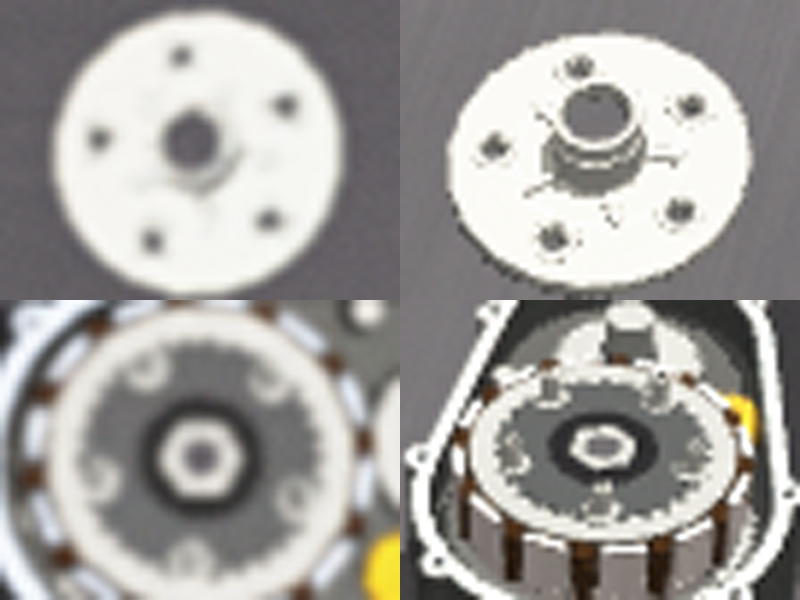

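The crops show five dark holes in the plate and five post blobs round the hex nut. I'll fit plate and hub poses to those marks in both views.

```bash
cat > c.py <<'E'
from h import *
from scipy.optimize import least_squares
T=arm.get_image('top');S=arm.get_image('side')
def t(p,o): return (np.array(p,float)+.5)/7.143-.5+o
def s(p,o): return (np.array(p,float)+.5)/[5.882,6]-.5+o
ph=t([(181,56),(286,104),(268,220),(152,241),(98,138)],(218,190)); ps=s([(179,67),(292,105),(281,211),(153,237),(95,147)],(216,247))
ct=t([(150,71),(270,83),(295,200),(190,258),(100,180)],(318,193)); cs=s([(151,90),(260,90),(290,158),(200,200),(114,155)],(256,141))
def fit(name,a,b,z,x0):
    A={}
    for nm,sets in(('both',((T,a),(S,b))),('top',((T,a),)),('side',((S,b),))):
        def f(v):
            r=[]
            ang=v[2]+np.arange(5)*2*np.pi/5
            P=np.c_[v[0]+46*np.cos(ang),v[1]+46*np.sin(ang),np.full(5,z)]
            for im,o in sets:
                q=proj(im,P); d=q[:,None]-o[None]; j=(d**2).sum(2).argmin(1); r.append((q-o[j]).ravel())
            return np.concatenate(r)
        best=min((least_squares(f,[*x0,p]) for p in np.radians(range(0,72,12))),key=lambda r:r.cost)
        print(name,z,nm,best.x[:2].round(1),round(np.degrees(best.x[2])%72,1),round(best.cost,2))
fit('plate',ph,ps,9,(558,187))
for z in(114,118,122): fit('posts',ct,cs,z,(525,-130))
for z in (110,118,122):print('nut',z,at_z(T,t((201,158),(318,193)),z).round(1),at_z(S,s((203,147),(256,141)),z).round(1))
print('bore',at_z(T,t((190,140),(218,190)),38).round(1),at_z(S,s((196,110),(216,247)),38).round(1))
# pack outer ring (radius?) by left/right/top/bottom edges
E
python3 c.py
```

```text
plate 9 both [559.2 189. ] 9.7 0.39
plate 9 top [558.6 189.5] 9.6 0.03
plate 9 side [559.6 188.4] 9.7 0.09
posts 114 both [ 526.3 -128.4] 28.9 3.97
posts 114 top [ 525.1 -127.4] 28.6 1.72
posts 114 side [ 527.7 -130.8] 29.2 0.44
posts 118 both [ 525.7 -126.5] 28.9 3.32
posts 118 top [ 524.5 -126.9] 28.6 1.91
posts 118 side [ 526.8 -126.1] 29.2 0.55
posts 122 both [ 525.1 -124.7] 28.9 5.89
posts 122 top [ 523.9 -126.4] 28.6 2.12
posts 122 side [ 525.8 -121.3] 29.2 0.69
nut 110 [ 525.7 -127.9  110. ] [ 527.1 -128.8  110. ]
nut 118 [ 524.5 -126.8  118. ] [ 525.3 -119.3  118. ]
nut 122 [ 523.9 -126.3  122. ] [ 524.3 -114.6  122. ]
bore [559.1 189.5  38. ] [560.2 188.3  38. ]
```

Request:
servo_tool:
  increments:
    - [1, -0.049, 0.048, 0, 0, 0, 0]
    - [1, -0.098, 0.095, 0, 0, 0, 0]
    - [1, -0.147, 0.143, 0, 0, 0, 2]
    - [1, -0.196, 0.191, 0, 0, 0, 4]
    - [1, -0.245, 0.239, 0, 0, 0, 6]
    - [1, -0.294, 0.286, 0, 0, 0, 8]
    - [1, -0.343, 0.334, 0.01, 0, 0, 10]
    - [1, -0.392, 0.382, 0.03, 0, 0, 12]
    - [1, -0.441, 0.43, 0.05, 0, 0, 14.1]
    - [1, -0.49, 0.477, 0.07, 0, 0, 14.1]
    - [1, -0.539, 0.525, 0.1, 0, 0, 14.1]
    - [1, -0.588, 0.5725, 0.13, 0, 0, 14.1]

```text
clock: 3.1
position: [528.3, 112.5, 135.0]
ee_rot: [-0.085, 0.996, 0.0, 0.001]
contact_force: [-0.1, 0.0, 1.1]
gripper_width: 85.5
grasp_force: 0.0
```

```bash
cat > st.py <<'E'
from h import *
import sys
s=arm.read_state();M=R.from_quat(s['ee_rot']).as_matrix()
print(round(s['clock'],2),np.round(s['position'],2),'yaw_y',round(np.degrees(np.arctan2(M[1,1],M[0,1])),2),'zt',M[:,2].round(3),'F',np.round(s['contact_force'],1),'w',round(s['gripper_width'],1),s['grasp_force'],np.round(s['joints'],2))
if len(sys.argv)>3: print('tool delta',to_tool([float(a) for a in sys.argv[1:4]]).round(2))
E
python3 st.py 559.2 189 6
```

```text
3.1 [528.29 112.48 135.02] yaw_y 99.71 zt [ 0.002  0.001 -1.   ] F [-0.1  0.   1.1] w 85.5 0.0 [ 0.51  0.33 -0.34  0.   -0.9  -1.91]
tool delta [-43.16  70.18 129.1 ]
```

Request:
servo_tool:
  increments:
    - [1, 0, 0, 0, 0, 0, 0]
    - [1, 0, 0, 0, 0, 0, 0]

```text
clock: 3.35
position: [527.2, 110.3, 135.0]
ee_rot: [-0.085, 0.996, -0.0, -0.0]
contact_force: [0.4, -0.8, 0.3]
gripper_width: 85.6
grasp_force: 0.0
```

```bash
python3 st.py 559.2 189 6
```

```text
3.35 [527.22 110.27 134.97] yaw_y 99.7 zt [-0.001 -0.    -1.   ] F [ 0.4 -0.8  0.3] w 85.6 0.0 [ 0.51  0.33 -0.34  0.   -0.9  -1.91]
tool delta [-44.88  72.26 128.92]
```

Request:
servo_tool:
  increments:
    - [1, -0.022, 0.036, 0.03, 0, 0, 0]
    - [1, -0.0449, 0.0723, 0.06, 0, 0, 0]
    - [1, -0.0449, 0.0723, 0.06, 0, 0, 0]
    - [1, -0.0449, 0.0723, 0.1, 0, 0, 0]
    - [1, -0.0449, 0.0723, 0.129, 0, 0, 0]
    - [1, -0.0449, 0.0723, 0.129, 0, 0, 0]

```text
clock: 4.1
position: [558.3, 186.8, 5.6]
ee_rot: [-0.083, 0.997, -0.001, -0.002]
contact_force: [-0.0, -0.1, 0.8]
gripper_width: 85.3
grasp_force: 0.0
```

```bash
python3 st.py 559.2 189 6; python3 - <<'E'
from h import *
im=arm.get_image('side'); save(im,'g1.png',(190,200,330,305),4)
E
```

```text
4.1 [558.33 186.78   5.61] yaw_y 99.55 zt [-0.003 -0.002 -1.   ] F [-0.  -0.1  0.8] w 85.3 0.0 [ 0.6   0.57 -0.33 -0.   -0.67 -2.  ]
tool delta [-1.22  2.04 -0.4 ]
```

View pics/g1.png

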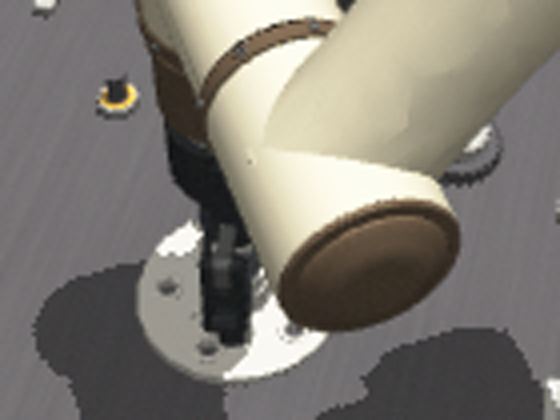

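The fingers straddle the boss. Closing now.

Request:
servo_tool:
  increments:
    - [0.7, 0, 0, 0, 0, 0, 0]
    - [0.4, 0, 0, 0, 0, 0, 0]
    - [0, 0, 0, 0, 0, 0, 0]
    - [0, 0, 0, 0, 0, 0, 0]
    - [0, 0, 0, 0, 0, 0, 0]
    - [0, 0, 0, 0, 0, 0, 0]

```text
clock: 4.9
position: [560.4, 189.3, 7.9]
ee_rot: [-0.085, 0.996, 0.0, 0.001]
contact_force: [-0.8, -1.1, 5.4]
gripper_width: 38.9
grasp_force: 60.6
```

```bash
python3 st.py 559.2 189 6
```

```text
4.9 [560.37 189.32   7.95] yaw_y 99.7 zt [ 0.002  0.001 -1.   ] F [-0.8 -1.1  5.4] w 38.9 60.64136981964111 [ 0.6   0.57 -0.33  0.   -0.67 -2.  ]
tool delta [ 1.21 -0.12  1.94]
```

Request:
servo_tool:
  increments:
    - [0, 0, 0, -0.01, 0, 0, 0]
    - [0, 0, 0, -0.03, 0, 0, 0]
    - [0, 0, 0, -0.06, 0, 0, 0]
    - [0, 0, 0, -0.1, 0, 0, 0]
    - [0, 0, 0, -0.14, 0, 0, 0]
    - [0, 0, 0, -0.14, 0, 0, 0]
    - [0, 0, 0, -0.14, 0, 0, 0]

```text
clock: 5.78
position: [558.1, 188.6, 144.7]
ee_rot: [-0.084, 0.996, -0.0, -0.002]
contact_force: [-0.4, 0.1, -4.7]
gripper_width: 39.3
grasp_force: 60.9
```

```bash
python3 st.py 559.2 189 6;  python3 - <<'E'
from h import *
im=arm.get_image('side'); save(im,'g2.png',(170,160,330,280),4)
for c in('top','side'): print([(d['p'],np.round(d['centre'],1)) for d in arm.spot_point(c,'plate')])
E
```

```text
5.78 [558.12 188.62 144.73] yaw_y 99.62 zt [-0.003 -0.001 -1.   ] F [-0.4  0.1 -4.7] w 39.3 60.88281869888306 [ 0.6   0.4  -0.2  -0.   -0.97 -2.  ]
tool delta [ -1.57   0.2  138.73]
[(0.92, array([244.4, 211.2]))]
[(0.81, array([246.3, 240.2]))]
```

View pics/g2.png

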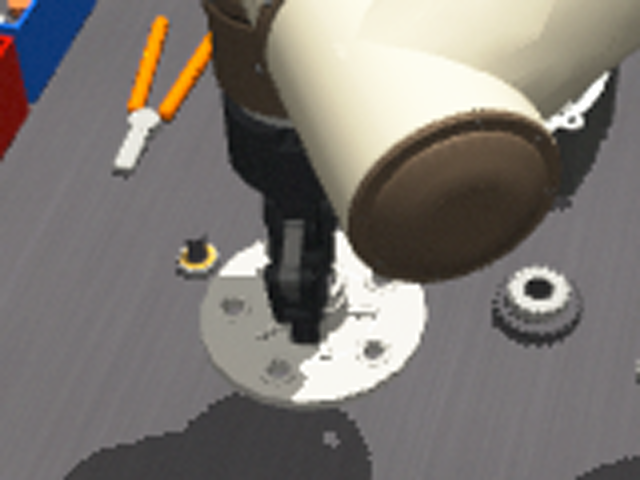

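Request:
servo_tool:
  increments:
    - [0, 0, 0, -0.025, 0, 0, 0]
    - [0, 0.012, -0.043, -0.025, 0, 0, 0]
    - [0, 0.0246, -0.0875, -0.025, 0, 0, -4]
    - [0, 0.037, -0.131, -0.025, 0, 0, -8]
    - [0, 0.0492, -0.175, -0.025, 0, 0, -12]
    - [0, 0.0615, -0.219, -0.025, 0, 0, -16]
    - [0, 0.0738, -0.263, -0.025, 0, 0, -19.2]
    - [0, 0.0861, -0.3064, -0.025, 0, 0, -19.2]
    - [0, 0.0861, -0.3064, -0.025, 0, 0, -19.2]
    - [0, 0.0861, -0.3064, -0.025, 0, 0, -19.2]
    - [0, 0.0861, -0.3064, -0.025, 0, 0, -19.2]

```text
clock: 7.3
position: [526.2, -126.6, 170.7]
ee_rot: [-0.25, 0.968, 0.0, -0.0]
contact_force: [-0.8, 0.4, -3.8]
gripper_width: 39.2
grasp_force: 61.5
```

```bash
python3 st.py 526 -127.5 144;  cat > d.py <<'E'
from h import *
T=arm.get_image('top');S=arm.get_image('side')
def crop(im,c,w,h):
    x,y=c; a=im['color'][y-h//2:y+h//2,x-w//2:x+w//2,::-1]
    return cv2.resize(np.ascontiguousarray(a),(400,300),interpolation=cv2.INTER_CUBIC)
cv2.imwrite('pics/m2.png',np.hstack([crop(T,(346,214),56,42),crop(S,(290,160),68,50)]))
E
python3 d.py
```

```text
7.3 [ 526.16 -126.57  170.67] yaw_y 118.94 zt [-0.001  0.    -1.   ] F [-0.8  0.4 -3.8] w 39.2 61.505781412124634 [ 0.06  0.3  -0.29 -0.   -0.99 -1.13]
tool delta [ 0.57 -0.75 26.67]
```

View pics/m2.png

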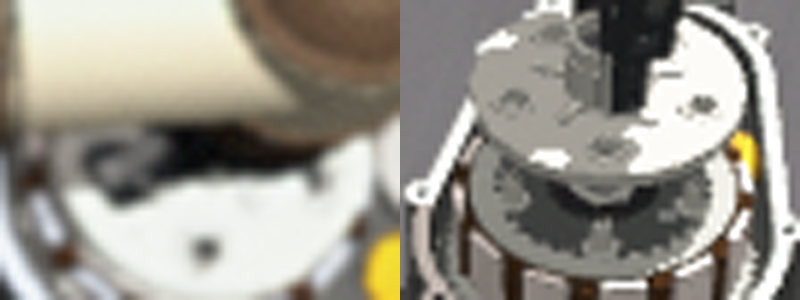

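Request:
servo_tool:
  increments:
    - [0, 0, 0, 0.012, 0, 0, 0]
    - [0, 0, 0, 0.024, 0, 0, 0]
    - [0, 0, 0, 0.033, 0, 0, 0]
    - [0, 0, 0, 0.034, 0, 0, 0]
    - [0, 0, 0, 0.035, 0, 0, 0]
    - [0, 0, 0, 0.035, 0, 0, 0]

```text
clock: 8.15
position: [526.4, -127.4, 136.4]
ee_rot: [-0.249, 0.968, -0.0, 0.0]
contact_force: [-0.5, -0.3, -3.3]
gripper_width: 39.0
grasp_force: 61.5
```

```bash
python3 st.py 526 -127.5 135
```

```text
8.15 [ 526.42 -127.43  136.4 ] yaw_y 118.87 zt [ 0.001 -0.    -1.   ] F [-0.5 -0.3 -3.3] w 39.0 61.50554895401001 [ 0.06  0.33 -0.33  0.   -0.91 -1.13]
tool delta [0.4  0.14 1.4 ]
```

Request:
servo_tool:
  increments:
    - [0, 0, 0, 0.0005, 0, 0, 0]
    - [0, 0, 0, 0.001, 0, 0, 0]
    - [0, 0, 0, 0.0015, 0, 0, 0]
    - [0, 0, 0, 0.0015, 0, 0, 0]

```text
clock: 8.65
position: [526.1, -127.4, 134.6]
ee_rot: [-0.249, 0.968, 0.0, -0.0]
contact_force: [0.6, 0.3, -3.7]
gripper_width: 39.0
grasp_force: 61.5
```

Request:
servo_tool:
  increments:
    - [0, 0, 0, 0.0005, 0, 0, 0]
    - [0, 0, 0, 0.001, 0, 0, 0]
    - [0, 0, 0, 0.001, 0, 0, 0]

```text
clock: 9.02
position: [526.1, -127.4, 133.5]
ee_rot: [-0.249, 0.968, 0.0, -0.0]
contact_force: [-0.5, 0.0, -4.5]
gripper_width: 38.8
grasp_force: 61.5
```

Request:
servo_tool:
  increments:
    - [0, 0, 0, 0.0005, 0, 0, 0]
    - [0, 0, 0, 0.001, 0, 0, 0]
    - [0, 0, 0, 0.001, 0, 0, 0]

```text
clock: 9.4
position: [526.2, -127.4, 132.7]
ee_rot: [-0.249, 0.968, -0.0, 0.0]
contact_force: [1.1, 0.2, -4.2]
gripper_width: 39.3
grasp_force: 61.5
```

Request:
servo_tool:
  increments:
    - [0, 0, 0, 0.0005, 0, 0, 0]
    - [0, 0, 0, 0.001, 0, 0, 0]
    - [0, 0, 0, 0.001, 0, 0, 0]

```text
clock: 9.78
position: [526.5, -127.5, 131.9]
ee_rot: [-0.249, 0.968, -0.0, 0.0]
contact_force: [1.0, -0.7, -1.9]
gripper_width: 39.0
grasp_force: 61.5
```

Request:
servo_tool:
  increments:
    - [0, 0, 0, 0.0005, 0, 0, 0]
    - [0, 0, 0, 0.0005, 0, 0, 0]

```text
clock: 10.02
position: [526.6, -127.6, 131.5]
ee_rot: [-0.249, 0.968, -0.0, 0.001]
contact_force: [0.9, -1.0, -2.4]
gripper_width: 38.9
grasp_force: 61.5
```

Request:
servo_tool:
  increments:
    - [0, 0, 0, 0.0005, 0, 0, 0]
    - [0, 0, 0, 0.0005, 0, 0, 0]

```text
clock: 10.28
position: [526.8, -127.6, 131.2]
ee_rot: [-0.249, 0.968, -0.0, 0.001]
contact_force: [1.4, -2.6, 1.1]
gripper_width: 38.8
grasp_force: 61.7
```

```bash
cat >> st.py <<'E'
print('tq',np.round(s['wrist_torque'],2),'F tool',(M.T@np.array(s['contact_force'])).round(1),'tq tool',(M.T@np.array(s['wrist_torque'])).round(2))
E
python3 st.py 526 -127.5 131
```

```text
10.28 [ 526.76 -127.63  131.18] yaw_y 118.88 zt [ 0.002 -0.001 -1.   ] F [ 1.4 -2.6  1.1] w 38.8 61.66144609451294 [ 0.06  0.34 -0.34  0.   -0.89 -1.13]
tool delta [0.6  0.48 0.18]
tq [-0.62 -0.29 -0.03] F tool [ 0.  -2.9 -1.1] tq tool [0.68 0.04 0.03]
```

Request:
servo_tool:
  increments:
    - [0, 0, 0, 0.0005, 0, 0, 0]
    - [0, 0, 0, 0.0005, 0, 0, 0]

```text
clock: 10.52
position: [526.9, -127.8, 130.4]
ee_rot: [-0.249, 0.968, -0.001, 0.001]
contact_force: [3.4, -4.1, 0.1]
gripper_width: 39.3
grasp_force: 61.9
```

```bash
python3 st.py 526 -127.5 131
```

```text
10.53 [ 526.94 -127.81  130.43] yaw_y 118.89 zt [ 0.002 -0.001 -1.   ] F [ 3.4 -4.1  0.1] w 39.3 61.94702625274658 [ 0.06  0.34 -0.34  0.   -0.89 -1.13]
tool delta [ 0.67  0.72 -0.57]
tq [-1.39 -0.81  0.02] F tool [-1.  -5.2 -0.1] tq tool [ 1.61 -0.04 -0.02]
```

Request:
servo_tool:
  increments:
    - [0, -0.0002, -0.0004, 0, 0, 0, 0]
    - [0, -0.0003, -0.0008, 0, 0, 0, 0]
    - [0, -0.0003, -0.0008, 0, 0, 0, 0]

```text
clock: 10.9
position: [526.9, -128.0, 129.9]
ee_rot: [-0.249, 0.968, -0.0, 0.0]
contact_force: [3.4, -4.1, -1.5]
gripper_width: 38.9
grasp_force: 61.9
```

```bash
python3 st.py 526 -127.5 131
```

```text
10.9 [ 526.94 -127.99  129.93] yaw_y 118.86 zt [ 0. -0. -1.] F [ 3.4 -4.1 -1.5] w 38.9 61.93573236465454 [ 0.06  0.34 -0.34  0.   -0.89 -1.13]
tool delta [ 0.59  0.88 -1.07]
tq [-1.09 -0.89 -0.03] F tool [-1.  -5.2  1.5] tq tool [ 1.39 -0.25  0.03]
```

Request:
servo_tool:
  increments:
    - [0, -0.0003, -0.0005, 0, 0, 0, 0]
    - [0, -0.0005, -0.001, 0, 0, 0, 0]
    - [0, -0.0005, -0.001, 0, 0, 0, 0]

```text
clock: 11.28
position: [527.0, -128.2, 129.5]
ee_rot: [-0.249, 0.968, 0.001, -0.001]
contact_force: [1.6, -1.0, -2.5]
gripper_width: 38.8
grasp_force: 61.9
```

```bash
python3 st.py 526 -127.5 131
```

```text
11.28 [ 527.02 -128.23  129.53] yaw_y 118.85 zt [-0.002  0.001 -1.   ] F [ 1.6 -1.  -2.5] w 38.8 61.87653064727783 [ 0.06  0.34 -0.33 -0.   -0.89 -1.13]
tool delta [ 0.55  1.13 -1.47]
tq [-0.35 -0.39  0.03] F tool [-0.9 -1.6  2.5] tq tool [ 0.5  -0.17 -0.03]
```

Request:
servo_tool:
  increments:
    - [0, 0, 0, 0.0005, 0, 0, 0]
    - [0, 0, 0, 0.001, 0, 0, 0]
    - [0, 0, 0, 0.001, 0, 0, 0]

```text
clock: 11.65
position: [527.1, -128.4, 128.6]
ee_rot: [-0.249, 0.968, 0.0, -0.001]
contact_force: [-0.3, -0.3, -4.3]
gripper_width: 39.3
grasp_force: 61.8
```

```bash
python3 st.py 526 -127.5 131
```

```text
11.65 [ 527.08 -128.36  128.64] yaw_y 118.85 zt [-0.002  0.    -1.   ] F [-0.3 -0.3 -4.3] w 39.3 61.83962345123291 [ 0.06  0.35 -0.34 -0.   -0.89 -1.13]
tool delta [ 0.53  1.27 -2.36]
tq [-0.03 -0.13  0.02] F tool [ 0.4 -0.2  4.3] tq tool [ 0.09 -0.1  -0.02]
```

The holes are on the posts: the lateral force is gone. Sliding down.

Request:
servo_tool:
  increments:
    - [0, 0, 0, 0.001, 0, 0, 0]
    - [0, 0, 0, 0.002, 0, 0, 0]
    - [0, 0, 0, 0.003, 0, 0, 0]
    - [0, 0, 0, 0.003, 0, 0, 0]

```text
clock: 12.15
position: [527.5, -128.6, 125.9]
ee_rot: [-0.249, 0.968, 0.0, -0.0]
contact_force: [-0.4, 0.6, -3.7]
gripper_width: 38.9
grasp_force: 61.8
```

```bash
python3 st.py 526 -127.5 131
```

```text
12.15 [ 527.48 -128.58  125.89] yaw_y 118.86 zt [-0.001  0.    -1.   ] F [-0.4  0.6 -3.7] w 38.9 61.83401942253113 [ 0.06  0.35 -0.34 -0.   -0.88 -1.13]
tool delta [ 0.78  1.66 -5.11]
tq [ 0.04  0.02 -0.03] F tool [0.1 0.8 3.7] tq tool [-0.04 -0.    0.03]
```

Request:
servo_tool:
  increments:
    - [0, 0, 0, 0.0015, 0, 0, 0]
    - [0, 0, 0, 0.003, 0, 0, 0]
    - [0, 0, 0, 0.0045, 0, 0, 0]
    - [0, 0, 0, 0.006, 0, 0, 0]
    - [0, 0, 0, 0.007, 0, 0, 0]
    - [0, 0, 0, 0.008, 0, 0, 0]
    - [0, 0, 0, 0.008, 0, 0, 0]

```text
clock: 13.02
position: [527.7, -128.6, 118.1]
ee_rot: [-0.249, 0.968, -0.0, 0.0]
contact_force: [1.0, -0.5, -3.9]
gripper_width: 39.0
grasp_force: 61.8
```

```bash
python3 st.py 526 -127.5 131
```

```text
13.03 [ 527.73 -128.61  118.09] yaw_y 118.87 zt [ 0. -0. -1.] F [ 1.  -0.5 -3.9] w 39.0 61.823776960372925 [ 0.06  0.36 -0.35  0.   -0.86 -1.13]
tool delta [  0.98   1.81 -12.91]
tq [-0.   -0.01  0.01] F tool [-0.6 -1.   3.9] tq tool [ 0.01 -0.01 -0.01]
```

Request:
servo_tool:
  increments:
    - [0, 0, 0, 0.0007, 0, 0, 0]
    - [0, 0, 0, 0.0015, 0, 0, 0]
    - [0, 0, 0, 0.0015, 0, 0, 0]

```text
clock: 13.4
position: [527.7, -128.6, 117.9]
ee_rot: [-0.249, 0.968, -0.0, 0.0]
contact_force: [-2.8, 2.1, 5.5]
gripper_width: 39.0
grasp_force: 62.4
```

Request:
servo_tool:
  increments:
    - [0, 0, 0, 0.0005, 0, 0, 0]
    - [0, 0, 0, 0.001, 0, 0, 0]
    - [0, 0, 0, 0.001, 0, 0, 0]

```text
clock: 13.78
position: [527.8, -128.6, 117.9]
ee_rot: [-0.25, 0.968, -0.0, 0.0]
contact_force: [-5.4, 2.5, 9.4]
gripper_width: 39.0
grasp_force: 62.9
```

Request:
servo_tool:
  increments:
    - [0, 0, 0, 0.0005, 0, 0, 0]
    - [0, 0, 0, 0.0005, 0, 0, 0]

```text
clock: 14.02
position: [527.8, -128.6, 117.9]
ee_rot: [-0.25, 0.968, -0.0, 0.0]
contact_force: [-5.9, 2.8, 12.2]
gripper_width: 39.2
grasp_force: 63.1
```

The TCP stopped at 117.9, which is 110 above its height at the bench grasp, so the plate is home. I'll relax the push, release and lift.

Request:
servo_tool:
  increments:
    - [0, 0, 0, -0.001, 0, 0, 0]
    - [0, 0, 0, -0.0025, 0, 0, 0]
    - [0.56, 0, 0, -0.0025, 0, 0, 0]
    - [0.56, 0, 0, -0.0025, 0, 0, 0]
    - [0.56, 0, 0, -0.0025, 0, 0, 0]
    - [0.56, 0, 0, -0.012, 0, 0, 0]
    - [0.56, 0, 0, -0.024, 0, 0, 0]
    - [0.7, 0, 0, -0.054, 0, 0, 0]
    - [0.7, 0, 0, -0.1, 0, 0, 0]
    - [0.7, 0, 0, -0.1, 0, 0, 0]

```text
clock: 15.28
position: [530.4, -128.8, 220.4]
ee_rot: [-0.25, 0.968, -0.002, 0.005]
contact_force: [-0.2, -0.7, -0.7]
gripper_width: 59.9
grasp_force: 0.0
```

```bash
python3 st.py 684 57 110; python3 - <<'E'
from h import *
T=arm.get_image('top');S=arm.get_image('side')
def crop(im,c,w,h):
    x,y=c; a=im['color'][y-h//2:y+h//2,x-w//2:x+w//2,::-1]
    return cv2.resize(np.ascontiguousarray(a),(400,300),interpolation=cv2.INTER_CUBIC)
cv2.imwrite('pics/m3.png',np.vstack([np.hstack([crop(T,(346,214),56,42),crop(S,(290,166),68,50)]),np.hstack([crop(T,(286,172),28,20),crop(S,(220,224),28,20)])]))
for c in (T,S): print(c is T, [(d['p'],np.round(d['box'],1)) for d in arm.look_for('top' if c is T else 'side','bearing')[:2]])
E
```

```text
15.28 [ 530.35 -128.84  220.42] yaw_y 118.91 zt [ 0.011 -0.001 -1.   ] F [-0.2 -0.7 -0.7] w 59.9 0.0 [ 0.06  0.25 -0.21  0.   -1.09 -1.13]
tool delta [-223.35   89.05  111.9 ]
tq [ 0.04  0.05 -0.  ] F tool [ 0.5 -0.5  0.7] tq tool [-0.06  0.02  0.  ]
True []
False [(0.58, array([221.7, 224.1,  12.7,  15.2]))]
```

View pics/m3.png

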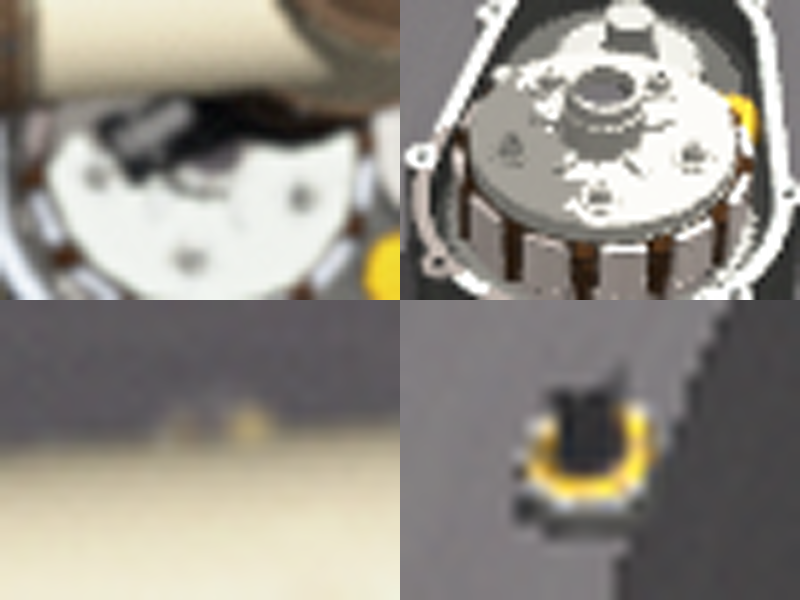

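The plate sits in the basket with posts showing in its holes. Bearing ring at side px (218.8,223). I'll combine that with the top picture saved earlier.

```bash
python3 - <<'E'
from h import *
T=arm.get_image('top');S=arm.get_image('side')
a=cv2.imread('pics/top1.png')[225:258,385:420].astype(int)
m=(np.minimum(a[...,1],a[...,2])-a[...,0]); m=np.clip(m-12,0,None); yy,xx=np.mgrid[225:258,385:420]
pt=(np.array([(m*xx).sum(),(m*yy).sum()])/m.sum()+.5)/1.4-.5
b=np.abs(a-np.median(a,(0,1))).sum(2); b=np.clip(b-40,0,None); pb=(np.array([(b*xx).sum(),(b*yy).sum()])/b.sum()+.5)/1.4-.5
print(pt,at_z(T,pt,10),pb,at_z(T,pb,10))
c=S['color'].astype(int)[212:238,206:234]; m=np.clip(np.minimum(c[...,0],c[...,1])-c[...,2]-25,0,None);yy,xx=np.mgrid[212:238,206:234]
ps=np.array([(m*xx).sum(),(m*yy).sum()])/m.sum()
print(ps,at_z(S,ps,10),at_z(S,(218.8,223),10))
# bore rim, side
print('bore',at_z(S,np.array([205.5/5.882,85.5/6])-.5+[256,141],148),proj(S,[[527.8,-128.6,148]]))
E
```

```text
[286.75574153 173.14071623] [683.93372975  51.11998297  10.        ] [286.82108757 173.06608621] [684.18694403  50.89939385  10.        ]
[219.58456973 224.5541543 ] [686.04227057  53.87375071  10.        ] [690.10842644  48.81697132  10.        ]
bore [ 527.0575577  -128.01947389  148.        ] [[290.22246336 154.58406281]]
```

Request:
servo_tool:
  increments:
    - [0.7, -0.044, 0.0165, 0, 0, 0, 0]
    - [0.7, -0.089, 0.033, 0, 0, 0, 0]
    - [0.7, -0.133, 0.0496, 0.02, 0, 0, 0]
    - [0.7, -0.178, 0.0662, 0.06, 0, 0, 0]
    - [0.7, -0.2223, 0.0827, 0.1, 0, 0, 0]
    - [0.7, -0.2223, 0.0827, 0.14, 0, 0, 0]
    - [0.7, -0.2223, 0.0827, 0.15, 0, 0, 0]
    - [0.7, -0.2223, 0.0827, 0.15, 0, 0, 0]
    - [0.7, -0.2223, 0.0827, 0.15, 0, 0, 0]

```text
clock: 16.7
position: [683.6, 50.9, 67.5]
ee_rot: [-0.249, 0.968, -0.0, 0.002]
contact_force: [0.0, -0.8, 0.7]
gripper_width: 59.9
grasp_force: 0.0
```

```bash
python3 st.py 685 51 13
```

```text
16.7 [683.64  50.88  67.5 ] yaw_y 118.85 zt [ 0.004  0.001 -1.   ] F [ 0.  -0.8  0.7] w 59.9 0.0 [ 0.31  0.62 -0.03  0.   -0.92 -1.38]
tool delta [-1.05 -0.48 54.5 ]
tq [0.05 0.01 0.01] F tool [ 0.4 -0.7 -0.7] tq tool [-0.04 -0.02 -0.01]
```

Request:
servo_tool:
  increments:
    - [0.7, -0.001, -0.0005, 0.02, 0, 0, 0]
    - [0.7, -0.001, -0.0005, 0.04, 0, 0, 0]
    - [0.7, -0.001, -0.0005, 0.054, 0, 0, 0]
    - [0.7, -0.001, -0.0005, 0.054, 0, 0, 0]
    - [0.7, -0.001, -0.0005, 0.054, 0, 0, 0]

```text
clock: 17.32
position: [684.2, 51.2, 11.7]
ee_rot: [-0.249, 0.968, -0.0, 0.001]
contact_force: [-0.0, -0.3, -0.1]
gripper_width: 59.7
grasp_force: 0.0
```

```bash
python3 st.py 685 51 13; python3 - <<'E'
from h import *
S=arm.get_image('side'); save(S,'g3.png',(180,190,260,250),7)
E
```

```text
17.32 [684.15  51.24  11.68] yaw_y 118.88 zt [ 0.001  0.    -1.   ] F [-0.  -0.3 -0.1] w 59.7 0.0 [ 0.31  0.69 -0.06  0.   -0.82 -1.38]
tool delta [-0.63 -0.62 -1.32]
tq [ 0.02 -0.04  0.  ] F tool [ 0.2 -0.3  0.1] tq tool [ 0.   -0.05 -0.  ]
```

View pics/g3.png

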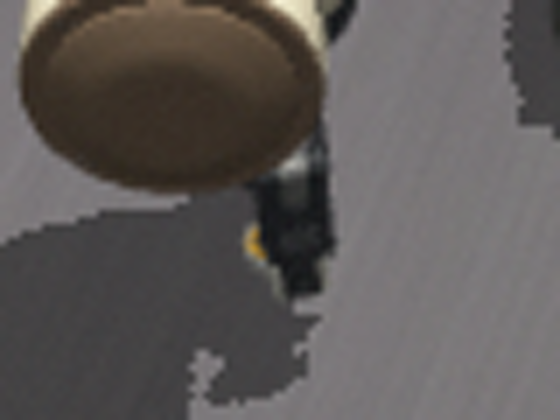

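The finger stands in front of the bearing, with a sliver of its ring showing at the left. Closing.

Request:
servo_tool:
  increments:
    - [0.4, 0, 0, -0.001, 0, 0, 0]
    - [0.2, 0, 0, -0.001, 0, 0, 0]
    - [0, 0, 0, -0.001, 0, 0, 0]
    - [0, 0, 0, -0.001, 0, 0, 0]
    - [0, 0, 0, -0.001, 0, 0, 0]
    - [0, 0, 0, -0.001, 0, 0, 0]

```text
clock: 18.12
position: [684.0, 51.3, 12.8]
ee_rot: [-0.249, 0.968, -0.0, 0.001]
contact_force: [-0.6, 0.4, 5.0]
gripper_width: 11.9
grasp_force: 58.7
```

```bash
python3 st.py 685 51 13
```

```text
18.12 [684.    51.29  12.81] yaw_y 118.89 zt [ 0.001  0.    -1.   ] F [-0.6  0.4  5. ] w 11.9 58.671496510505676 [ 0.31  0.69 -0.06  0.   -0.82 -1.38]
tool delta [-0.74 -0.74 -0.19]
tq [0.02 0.22 0.04] F tool [ 0.3  0.6 -5. ] tq tool [-0.12  0.18 -0.04]
```

Request:
servo_tool:
  increments:
    - [0, 0, 0, -0.02, 0, 0, 0]
    - [0, 0, 0, -0.07, 0, 0, 0]
    - [0, 0, 0, -0.12, 0, 0, 0]
    - [0, 0, 0, -0.17, 0, 0, 0]
    - [0, 0.05, -0.018, -0.18, 0, 0, 0]
    - [0, 0.1, -0.036, -0.18, 0, 0, 0]
    - [0, 0.15, -0.055, -0.18, 0, 0, 0]
    - [0, 0.2, -0.073, -0.18, 0, 0, 0]
    - [0, 0.2238, -0.0817, -0.18, 0, 0, 0]
    - [0, 0.2238, -0.0817, -0.18, 0, 0, 0]
    - [0, 0.2238, -0.0817, -0.18, 0, 0, 0]

```text
clock: 19.5
position: [527.9, -128.0, 192.4]
ee_rot: [-0.249, 0.968, -0.0, 0.001]
contact_force: [1.2, 0.3, -0.1]
gripper_width: 12.0
grasp_force: 58.5
```

```bash
python3 st.py 527.6 -128.4 163; python3 - <<'E'
from h import *
T=arm.get_image('top');S=arm.get_image('side')
def crop(im,c,w,h):
    x,y=c; a=im['color'][y-h//2:y+h//2,x-w//2:x+w//2,::-1]
    return cv2.resize(np.ascontiguousarray(a),(400,300),interpolation=cv2.INTER_CUBIC)
cv2.imwrite('pics/m4.png',np.hstack([crop(T,(346,214),56,42),crop(S,(290,150),48,36)]))
E
```

```text
19.5 [ 527.95 -127.96  192.39] yaw_y 118.89 zt [ 0.001  0.    -1.   ] F [ 1.2  0.3 -0.1] w 12.0 58.52122664451599 [ 0.06  0.28 -0.25  0.   -1.04 -1.13]
tool delta [ 0.54 -0.2  29.39]
tq [ 0.02  0.03 -0.03] F tool [-1.2 -0.3  0.1] tq tool [-0.03  0.02  0.03]
```

View pics/m4.png

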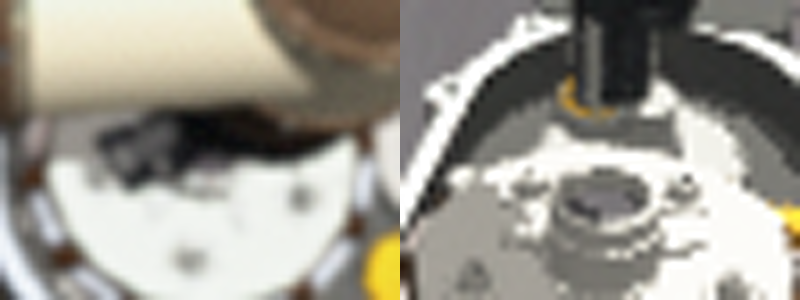

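The bearing is held, its ring about above the bore (side view column ~605). Lowering.

Request:
servo_tool:
  increments:
    - [0, 0, 0, 0.01, 0, 0, 0]
    - [0, 0, 0, 0.02, 0, 0, 0]
    - [0, 0, 0, 0.028, 0, 0, 0]
    - [0, 0, 0, 0.03, 0, 0, 0]
    - [0, 0, 0, 0.03, 0, 0, 0]

```text
clock: 20.23
position: [527.1, -128.5, 162.0]
ee_rot: [-0.249, 0.968, -0.0, -0.0]
contact_force: [0.1, -1.0, -0.7]
gripper_width: 11.9
grasp_force: 58.5
```

Request:
servo_tool:
  increments:
    - [0, 0, 0, 0.0005, 0, 0, 0]
    - [0, 0, 0, 0.001, 0, 0, 0]
    - [0, 0, 0, 0.0015, 0, 0, 0]
    - [0, 0, 0, 0.0015, 0, 0, 0]

```text
clock: 20.72
position: [527.1, -128.4, 160.7]
ee_rot: [-0.249, 0.968, -0.0, 0.0]
contact_force: [0.4, -0.2, -0.5]
gripper_width: 12.0
grasp_force: 58.5
```

Request:
servo_tool:
  increments:
    - [0, 0, 0, 0.0005, 0, 0, 0]
    - [0, 0, 0, 0.001, 0, 0, 0]
    - [0, 0, 0, 0.001, 0, 0, 0]

```text
clock: 21.1
position: [527.2, -128.5, 160.3]
ee_rot: [-0.249, 0.968, -0.0, 0.0]
contact_force: [-1.9, 0.6, 5.1]
gripper_width: 11.7
grasp_force: 58.8
```

```bash
python3 st.py 527.6 -128.4 151
```

```text
21.1 [ 527.19 -128.45  160.26] yaw_y 118.89 zt [ 0.001 -0.    -1.   ] F [-1.9  0.6  5.1] w 11.7 58.8136088848114 [ 0.06  0.31 -0.3   0.   -0.96 -1.13]
tool delta [-0.38 -0.14  9.26]
tq [0.17 0.51 0.05] F tool [ 1.3  1.4 -5.1] tq tool [-0.39  0.37 -0.05]
```

Request:
servo_tool:
  increments:
    - [0, 0.0003, 0.0003, 0, 0, 0, 0]
    - [0, 0.0006, 0.0006, 0, 0, 0, 0]
    - [0, 0.0006, 0.0006, 0, 0, 0, 0]

```text
clock: 21.48
position: [526.9, -128.4, 160.2]
ee_rot: [-0.249, 0.968, -0.0, 0.001]
contact_force: [0.7, -1.4, 5.4]
gripper_width: 11.7
grasp_force: 58.9
```

```bash
python3 st.py 527.6 -128.4 151
```

```text
21.48 [ 526.95 -128.37  160.17] yaw_y 118.88 zt [ 0.002 -0.    -1.   ] F [ 0.7 -1.4  5.4] w 11.7 58.91864776611328 [ 0.06  0.31 -0.3   0.   -0.96 -1.13]
tool delta [-0.55 -0.33  9.17]
tq [-0.28 -0.01 -0.06] F tool [ 0.1 -1.6 -5.4] tq tool [0.25 0.13 0.06]
```

Request:
servo_tool:
  increments:
    - [0, 0, 0, 0.0005, 0, 0, 0]
    - [0, 0, 0, 0.0005, 0, 0, 0]

```text
clock: 21.72
position: [527.0, -128.4, 160.0]
ee_rot: [-0.249, 0.968, -0.001, 0.001]
contact_force: [-1.6, -1.3, 6.6]
gripper_width: 11.6
grasp_force: 59.1
```

```bash
python3 st.py 527.6 -128.4 151
```

```text
21.73 [ 527.   -128.41  160.03] yaw_y 118.89 zt [ 0.002 -0.001 -1.   ] F [-1.6 -1.3  6.6] w 11.6 59.06401813030243 [ 0.06  0.31 -0.3   0.   -0.96 -1.13]
tool delta [-0.52 -0.26  9.03]
tq [-0.18  0.06 -0.01] F tool [ 2.1 -0.4 -6.6] tq tool [0.13 0.14 0.01]
```

Request:
servo_tool:
  increments:
    - [0, 0.0005, -0.0003, 0, 0, 0, 0]
    - [0, 0.001, -0.0003, 0, 0, 0, 0]
    - [0, 0.001, -0.0003, 0, 0, 0, 0]

```text
clock: 22.1
position: [526.8, -128.7, 159.9]
ee_rot: [-0.249, 0.968, -0.0, 0.002]
contact_force: [0.4, 1.1, 5.6]
gripper_width: 11.8
grasp_force: 59.0
```

```bash
python3 st.py 527.6 -128.4 151
```

```text
22.1 [ 526.78 -128.75  159.86] yaw_y 118.89 zt [ 0.003  0.    -1.   ] F [0.4 1.1 5.6] w 11.8 59.00978922843933 [ 0.06  0.31 -0.3   0.   -0.96 -1.13]
tool delta [-0.86 -0.08  8.86]
tq [ 0.22 -0.19 -0.01] F tool [-1.   0.8 -5.6] tq tool [-0.1  -0.27  0.01]
```

Request:
servo_tool:
  increments:
    - [0, 0.0005, 0, 0, 0, 0, 0]
    - [0, 0.001, 0, 0, 0, 0, 0]
    - [0, 0.001, 0, 0, 0, 0, 0]

```text
clock: 22.48
position: [523.8, -129.3, 158.1]
ee_rot: [-0.249, 0.968, 0.0, -0.001]
contact_force: [0.8, -0.2, -1.7]
gripper_width: 11.5
grasp_force: 58.6
```

```bash
python3 st.py 527.6 -128.4 151
```

```text
22.48 [ 523.82 -129.31  158.06] yaw_y 118.84 zt [-0.002  0.    -1.   ] F [ 0.8 -0.2 -1.7] w 11.5 58.633909821510315 [ 0.06  0.31 -0.31 -0.   -0.96 -1.13]
tool delta [-3.76 -1.03  7.05]
tq [-0.05 -0.04 -0.02] F tool [-0.6 -0.5  1.7] tq tool [ 0.07 -0.01  0.02]
```

It dropped into the bore (force gone, 2 mm lower). Continuing down.

Request:
servo_tool:
  increments:
    - [0, 0, 0, 0.001, 0, 0, 0]
    - [0, 0, 0, 0.002, 0, 0, 0]
    - [0, 0, 0, 0.003, 0, 0, 0]
    - [0, 0, 0, 0.003, 0, 0, 0]

```text
clock: 22.98
position: [524.5, -129.3, 155.9]
ee_rot: [-0.249, 0.968, 0.0, -0.0]
contact_force: [-0.4, 0.6, -0.6]
gripper_width: 11.8
grasp_force: 58.6
```

```bash
python3 st.py 527.6 -128.4 151
```

```text
22.98 [ 524.48 -129.34  155.93] yaw_y 118.86 zt [-0.  0. -1.] F [-0.4  0.6 -0.6] w 11.8 58.63940119743347 [ 0.06  0.31 -0.31 -0.   -0.95 -1.13]
tool delta [-3.19 -0.69  4.93]
tq [-0.04  0.03 -0.03] F tool [0.1 0.7 0.6] tq tool [0.02 0.05 0.03]
```

Request:
servo_tool:
  increments:
    - [0, 0, 0, 0.001, 0, 0, 0]
    - [0, 0, 0, 0.002, 0, 0, 0]
    - [0, 0, 0, 0.003, 0, 0, 0]
    - [0, 0, 0, 0.0035, 0, 0, 0]
    - [0, 0, 0, 0.004, 0, 0, 0]
    - [0, 0, 0, 0.004, 0, 0, 0]

```text
clock: 23.72
position: [524.6, -129.4, 152.1]
ee_rot: [-0.249, 0.968, -0.0, -0.0]
contact_force: [0.8, 0.3, -0.5]
gripper_width: 11.7
grasp_force: 58.6
```

Request:
servo_tool:
  increments:
    - [0, 0, 0, 0.0005, 0, 0, 0]
    - [0, 0, 0, 0.001, 0, 0, 0]
    - [0, 0, 0, 0.001, 0, 0, 0]

```text
clock: 24.1
position: [524.6, -129.4, 151.1]
ee_rot: [-0.249, 0.968, 0.0, -0.0]
contact_force: [-0.6, 0.1, -0.8]
gripper_width: 11.3
grasp_force: 58.6
```

```bash
python3 st.py 527.6 -128.4 151
```

```text
24.1 [ 524.58 -129.35  151.07] yaw_y 118.87 zt [-0.  0. -1.] F [-0.6  0.1 -0.8] w 11.3 58.63957643508911 [ 0.06  0.32 -0.31 -0.   -0.94 -1.13]
tool delta [-3.11 -0.63  0.07]
tq [0.01 0.02 0.04] F tool [0.5 0.4 0.8] tq tool [-0.02  0.02 -0.04]
```

Request:
servo_tool:
  increments:
    - [0, 0, 0, 0.0005, 0, 0, 0]
    - [0, 0, 0, 0.001, 0, 0, 0]
    - [0, 0, 0, 0.001, 0, 0, 0]

```text
clock: 24.48
position: [524.7, -129.4, 150.8]
ee_rot: [-0.249, 0.968, -0.0, 0.0]
contact_force: [-2.8, 0.7, 4.7]
gripper_width: 11.8
grasp_force: 58.9
```

Request:
servo_tool:
  increments:
    - [0, 0, 0, 0.0005, 0, 0, 0]
    - [0, 0, 0, 0.001, 0, 0, 0]
    - [0, 0, 0, 0.001, 0, 0, 0]

```text
clock: 24.85
position: [524.7, -129.4, 150.7]
ee_rot: [-0.25, 0.968, -0.0, 0.0]
contact_force: [-4.4, 2.0, 10.5]
gripper_width: 12.0
grasp_force: 59.6
```

```bash
python3 st.py 527.6 -128.4 151
```

```text
24.85 [ 524.72 -129.42  150.74] yaw_y 118.9 zt [ 0.001 -0.    -1.   ] F [-4.4  2.  10.5] w 12.0 59.6193391084671 [ 0.06  0.32 -0.32  0.   -0.94 -1.13]
tool delta [-3.01 -0.5  -0.26]
tq [ 0.65  1.15 -0.04] F tool [  2.9   3.9 -10.5] tq tool [-1.13  0.69  0.04]
```

Seated at 150.7, as expected for the shoulder. I'll relax, release, lift and move the arm away to look.

Request:
servo_tool:
  increments:
    - [0, 0, 0, -0.001, 0, 0, 0]
    - [0, 0, 0, -0.002, 0, 0, 0]
    - [0.4, 0, 0, -0.002, 0, 0, 0]
    - [0.5, 0, 0, -0.002, 0, 0, 0]
    - [0.5, 0, 0, -0.002, 0, 0, 0]
    - [0.5, 0, 0, -0.012, 0, 0, 0]
    - [0.5, 0, 0, -0.03, 0, 0, 0]
    - [0.5, 0, 0, -0.06, 0, 0, 0]
    - [0.5, 0.05, 0, -0.1, 0, 0, 0]
    - [0.5, 0.09, -0.04, -0.1, 0, 0, 0]
    - [0.5, 0.09, -0.1, -0.1, 0, 0, 0]
    - [0.5, 0.09, -0.16, -0.1, 0, 0, 0]

```text
clock: 26.35
position: [523.5, -314.7, 251.0]
ee_rot: [-0.249, 0.968, -0.001, 0.001]
contact_force: [1.4, 1.4, 0.5]
gripper_width: 42.4
grasp_force: 0.0
```

```bash
python3 st.py; python3 - <<'E'
from h import *
T=arm.get_image('top');S=arm.get_image('side')
def crop(im,c,w,h):
    x,y=c; a=im['color'][y-h//2:y+h//2,x-w//2:x+w//2,::-1]
    return cv2.resize(np.ascontiguousarray(a),(400,300),interpolation=cv2.INTER_CUBIC)
cv2.imwrite('pics/m5.png',np.vstack([np.hstack([crop(T,(346,214),56,42),crop(S,(290,160),68,50)]),np.hstack([crop(T,(340,210),120,90),crop(S,(290,156),32,24)])]))
for c in('top','side'):
  for t in('bearing','plate','boss_bore'): print(c,t,[(round(d['p'],2),np.round(d['centre'],1)) for d in arm.spot_point(c,t)[:2]])
E
```

```text
26.35 [ 523.54 -314.7   251.03] yaw_y 118.88 zt [ 0.003 -0.001 -1.   ] F [1.4 1.4 0.5] w 42.4 0.0 [-0.28  0.35  0.    0.   -1.22 -0.79]
tq [ 0.07 -0.11 -0.03] F tool [-1.9  0.6 -0.5] tq tool [-0.01 -0.13  0.03]
top bearing [(0.54, array([344.7, 210.2]))]
top plate [(0.96, array([343.7, 217.1]))]
top boss_bore [(0.93, array([348.5, 213.8]))]
side bearing [(0.53, array([290.9, 159.6])), (0.4, array([368.7, 162.1]))]
side plate [(0.94, array([288. , 167.8]))]
side boss_bore [(0.6, array([290., 158.]))]
```

View pics/m5.png

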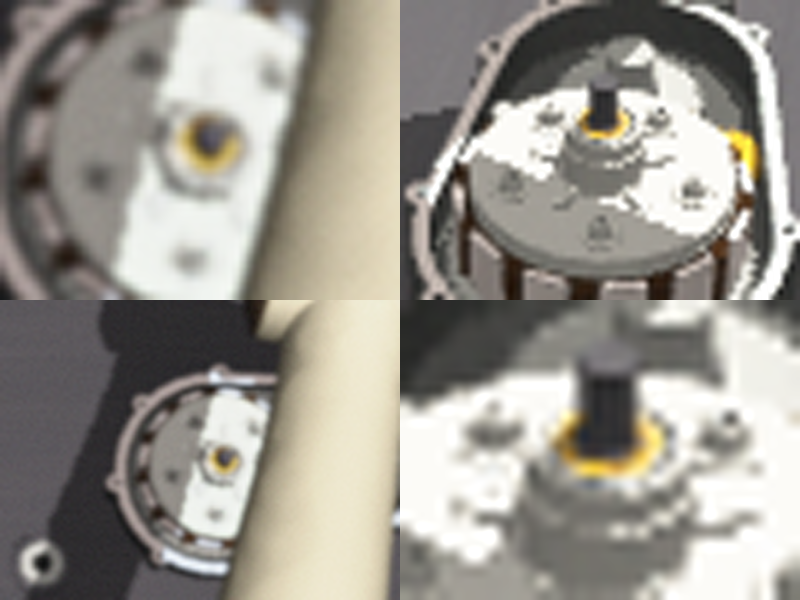

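The bearing sits upright, its ring flush inside the collar (side view column ~290, row ~158). The plate is flat in the basket and the arm is clear, so I'm handing in.

Request:
servo_tool:
  increments:
    - [0.5, 0, 0, 0, 0, 0, 0]
    - [0.5, 0, 0, 0, 0, 0, 0]

```text
clock: 27.0
position: [523.0, -312.4, 249.6]
ee_rot: [-0.25, 0.968, -0.0, 0.0]
contact_force: [0.4, -0.1, -0.5]
gripper_width: 42.8
grasp_force: 0.0
```

```bash
python3 -c "
from bench import arm
print(arm.job_done())"
```

```text
the job is handed in; nothing more can be done
None
```

The job is handed in at about 27 s: by the force readings and camera pictures the pressure plate is fully home on its five posts and the release bearing is seated pin up in the boss, both let go; the hand-in call returned no verdict.

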